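Clear the bit box and flip the fastener case open

ROBOT

A 6-joint arm with a two-finger parallel gripper is mounted at the origin on a cart in front of the work surface, level with it; the furniture and walls round the work are solid. World frame = base frame: x ahead of the robot, y to its left, z up, the work surface at z = 0. Lengths are in m, angles in rad, forces in N, time in s.
With the tool pointing down it reaches from about 0.425 to 0.925 m from the base axis. Payload 12.5 kg.
Tool frame: the origin (TCP) lies between the finger pads; the fingertips stand 14 mm ahead of it and the grasp point (between the pads) lies 5 mm behind it (ctrl.tip_extent is the distance from the TCP to the fingertips, in m); z points along the fingers, y is the line along which they close (so a half turn about z gives the same grasp; the last joint's range is limited). The gripper opens to 85 mm and grips with 20 to 120 N. Pads are 22 mm wide; open, the fingers measure 114 mm over their backs; the gripper's body (76 mm by 85 mm) begins 54 mm behind the grasp point. The pads swing forward as they close: fully open they stand 13 mm farther back than shut.
Start: joints at [-1.355, 0.491, 1.559, -0, 1.092, -0.106], TCP at [0.198, -0.593, 0.245] pointing down, gripper open.
Joint ranges: [-3.1, 3.1], [-0.84, 2.19], [0.05, 2.79], [-1.13, 4.28], [0.06, 2.93], [-2.69, 2.69]. Speed limits (rad/s): [2.22, 2.22, 2.79, 3.14, 3.14, 3.14].

INTERFACE

Orientations are given as a unit quaternion [w, x, y, z].
In Python, from station import ctrl gives the robot as it stands.
- The arm moves only by the tool send_rows, never from a script. Its argument "deltas" is a list of rows, each an object of numbers: "tx", "ty", "tz": the shift along the tool's x, y, z in m; "turn": the turn about the tool's z in rad. In form: [{"tx": .., "ty": .., "tz": .., "turn": ..}, ...]. A call has 1 to 10 rows; each row shifts and turns the commanded pose from where the row before left it, along the tool's axes as they then stand; what a row does not reach is not made up. A row lasts 1/12 s, in which the tool goes at most 41.7 mm and 7.16 degrees, less where a joint would pass 70% of its speed; a pose out of reach is approached as far as the arm can. A call is refused whole if a number of a shift passes 0.0417 or a number of a turn 0.125, either way. A call with a gripper value outside its range is refused whole. "fingers" is the opening, from 0 (shut) to 1 (fully open), set as the call begins (left out, the last holds). The fingers move at their own pace and stop on an object; "grip_force" is the grip in N (left out, the last holds). Time passes only in rows, so rows that do not move let the fingers close. It gives the time, the measured TCP pose, the force, the opening and the grip force at its end, in the units of the state.
- ctrl.observe(): the state, without advancing time (a new reading comes with each control period).
- ctrl.grab_frame(name): name is "scene" or "top"; returns the picture (384x512x3 uint8, red, green, blue); there is no depth.
- ctrl.get_calibration(name): a dict with "mtx" (3x3 intrinsics, pixels), "T" (4x4, takes a point from camera to world coordinates). Camera axes: x right, y down, z forward; pixel columns grow to the right and rows downward; lengths in m; the calibration is good to about 2 mm. A picture is of the moment at which its call begins. get_calibration takes no time and is no camera call.
- ctrl.sign_off(): hands the job in; it is judged then, once.
Trained networks look in the newest picture that a camera, given by its name, has taken for a name from the list of things; names that differ only in an ending like _2 or _b are one class to them, and where a whole thing is asked for, a point or a joint stands for the part that bears it (a point fixed in the world has none). Each returns a list of dicts, best first, with "p" (0 to 1); they miss things now and then, are a little off and sometimes report something else, mostly with a low value. They report only what shows in the picture. A call takes as long as a camera call. They do not tell look-alikes from the thing itself.
- ctrl.cut_out(camera, label): "mask" (384x512 bool, what is visible of it) and "rect" ([left, top, width, height] in pixels, round what is visible of it).
The state is a dict: "time_s": time; "q": joint angles; "dq": joint speeds; "joint_torque": joint torques, N m; "eef_pos": TCP position; "eef_rot": TCP orientation; "contact_force": force on the tool from outside, world axes, zero at the start; "moment": the same for the moment, N m; "grip_width": opening from 0.0 (shut) to 1.0 (fully open); "grip_force": force on a finger pad.
Only numpy, scipy, OpenCV 4.12 (cv2) and the standard library are available. Lean on these libraries where they do the work, as an engineer would, in place of code of your own. Each camera call takes 0.05 s, during which the arm holds its last target. There are 200 camera calls.

TASK

The small bit box stands right in front of the flat fastener case and blocks its lip: push it along the worktop to the right, without gripping, lifting or tipping it, until no part of it stands in front of the case any more. Then, with a fingertip under the lip in the middle of the case's front edge, flip the lid up and over past upright so that it lies back against its stop and stays open by its own weight. Leave the bearing, the standing bolt and the oil bottle where they are.

Things in the scene. Friction and masses are not known exactly. Their poses are not given: they have to be found in the camera images.
- fastener_case: Flat blue tray of small parts with a lid, fixed, 180 (x) x 232 (y) x 47 (z) mm. Origin: centre of its underside; x to the back (hinge) side, y left, z up. Tray front wall at x = -80 mm, 42 mm high. The shut lid's front skirt (x = -85 to -81, z = 32 to 46 mm, full width) hangs in front of that wall; its lower edge is free from beneath. The lid has room to swing back.
- fastener_case_lid (a joint): The clear lid in a dark grey frame, hinged along the case's back edge: 0 shut, 1.57 upright, 2.01 leaning back at its stop. Plate 166 x 230 x 4 mm, about 0.12 kg, nearly free hinge: let go before upright it falls shut, let go more than 0.1 rad past upright it falls back to the stop and stays.
- lid_lip (a point): Middle of the lid's front lip, a rib 44 mm wide (y), 5 mm thick (z = 36 to 41 mm when shut) that sticks out 5 mm in front of the lid's skirt; moves with the lid. It can be caught from beneath by a tilted fingertip. 175 mm from the hinge line.
- lid_hinge (a point): Middle of the hinge line, at the case's back edge, 45 mm above the worktop; the line runs along the case's y axis.
- bit_box: Loose closed plastic bit box with a latch on its front, 65 (x) x 112 (y) x 58 (z) mm, about 0.3 kg, at the start close in front of the case with its long side along the case's front. Origin: centre of its underside, z up; slides easily when pushed.
- bearing: Bystander: ball bearing lying flat, 52 mm across, 15 mm high, left of the case. Origin: centre of its underside.
- big_bolt: Bystander: bolt standing on its hexagon head, 30 x 26 x 77 mm, left of the case. Origin: centre of its underside.
- oiler: Bystander: small oil bottle with a pointed cap, standing, 29 mm across, 90 mm high, right of the case. Origin: centre of its underside.
Things that resemble listed ones, but are neither listed nor needed, are in the scene too. Of the things that look like the bit_box, the middle-sized one is meant.

How it is judged:
On the way, in this order (a step that is already met when the one before it is completed fails the run):
1. the bit box has been pushed clear to the right of the case's front, the lid still shut (y of bit_box in the frame of fastener_case below -0.145 m and angle between bit_box's own z axis and vertical below 0.1 rad and height (world z) of bit_box between -0.008 and 0.008 m and value of joint fastener_case_lid below 0.1 rad), for 0.2 s.
2. the lid has been flipped past upright (value of joint fastener_case_lid above 1.65 rad and y of bit_box in the frame of fastener_case below -0.145 m), for 0.1 s.
At the end, for the whole second after the job is handed in: The lid lies back at its stop (joint above 1.92 rad) and is at rest; the bit box stands flat on the worktop, its centre more than 145 mm to the right of the case's middle (measured along the case's y axis) and at rest; the bearing, bolt and oil bottle are within 25 mm of where they began (value of joint fastener_case_lid above 1.92 rad and velocity of joint fastener_case_lid below 0.1 rad/s and y of bit_box in the frame of fastener_case below -0.145 m and angle between bit_box's own z axis and vertical below 0.1 rad and height (world z) of bit_box between -0.008 and 0.008 m and linear speed of bit_box below 0.02 m/s and distance of each of bearing, big_bolt, oiler from where it was at the start of the episode below 0.025 m); the robot touches nothing.
It fails at once if the bit box was lifted or tipped (height (world z) of bit_box above 0.015 m or angle between bit_box's own z axis and vertical above 0.3 rad).
It fails at once if the bit box was gripped (more than 20 N from the fingers) (contact force between the fingers and bit_box above 20 N).
It fails at once if the lid was raised before the bit box was cleared away (value of joint fastener_case_lid above 0.25 rad and y of bit_box in the frame of fastener_case above -0.14 m).
It fails at once if the bearing, the bolt or the oil bottle was moved or knocked over (distance of any of bearing, big_bolt, oiler from where it was at the start of the episode above 0.03 m or angle between any of bearing, big_bolt, oiler's own z axis and vertical above 0.4 rad).
It also fails if it takes over 64 s, if anything falls off the work surface, if the arm or the gripper's body presses on something with over 40 N, if the wrist force passes 120 N, or if a joint passes its speed limit or range.

## Working session

There is one attempt and no reset: what is moved stays moved. The work goes in short steps, Python scripts to look and compute and a tool call to move; the robot and the scene stay as the last step left them, time stands still between calls to the robot, and variables do not carry over. Pictures are saved under pics/ and viewed, at most 10 in all, crops included, and the job is handed in when it is done.

Besides the shell and the picture viewer there is one more tool, called after "Emit:" by a JSON object that holds its "api" and its "payload". send_rows: Moves the arm, as the interface text tells. Its arguments: {"type":"object","properties":{"deltas":{"type":"array"},"fingers":{"type":"number"},"grip_force":{"type":"number"}},"required":["deltas"]}

```bash
mkdir -p pics; cat > h.py <<'E'
from station import ctrl
import numpy as np, cv2
from scipy.spatial.transform import Rotation as R
def ray(cam,u,v,z=0.0):
    c=ctrl.get_calibration(cam);K=c["mtx"];T=np.array(c["T"])
    d=T[:3,:3]@np.linalg.solve(np.array(K),[u,v,1.]);o=T[:3,3]
    return o+d*(z-o[2])/d[2]
def proj(cam,p):
    c=ctrl.get_calibration(cam);T=np.linalg.inv(np.array(c["T"]))
    q=np.array(c["mtx"])@(T[:3,:3]@np.array(p)+T[:3,3]);return q[:2]/q[2]
def rot(o=None):
    o=o or ctrl.observe();w,x,y,z=o["eef_rot"];return R.from_quat([x,y,z,w]).as_matrix()
E
python3 - <<'E'
from h import *
ims=[]
for c in("scene","top"):
    im=ctrl.grab_frame(c);cv2.imwrite(f"pics/{c}0.png",cv2.resize(im[...,::-1],(800,600),interpolation=cv2.INTER_CUBIC))
    print(c,np.array(ctrl.get_calibration(c)["T"]).round(3).tolist())
    for l in("fastener_case","bit_box","bearing","big_bolt","oiler"):
        for d in ctrl.cut_out(c,l):
            m=d["mask"].astype(np.uint8);ys,xs=np.nonzero(m)
            if len(xs)<5: continue
            r=cv2.minAreaRect(np.c_[xs,ys].astype(np.float32))
            print(c,l,round(d["p"],2),d["rect"],r, ray(c,xs.mean(),ys.mean(),.03).round(3))
print(ctrl.observe()); print(rot().round(3))
E
```

```text
scene [[-0.806, -0.408, 0.429, 0.063], [-0.592, 0.544, -0.594, 0.789], [0.009, -0.733, -0.68, 0.817], [0.0, 0.0, 0.0, 1.0]]
scene fastener_case 0.63 [153.0, 161.3, 113.8, 98.6] ((206.0869598388672, 205.41807556152344), (76.19013977050781, 108.63134765625), 39.588130950927734) [0.614 0.215 0.03 ]
scene fastener_case 0.43 [135.4, 234.8, 15.9, 29.7] ((143.61756896972656, 247.74459838867188), (30.880590438842773, 12.944893836975098), 81.02737426757812) [0.642 0.387 0.03 ]
scene bit_box 0.9 [238.5, 191.8, 52.1, 58.7] ((263.56231689453125, 221.65444946289062), (35.319725036621094, 57.08989334106445), 38.290164947509766) [0.483 0.173 0.03 ]
scene bit_box 0.78 [280.4, 101.1, 68.1, 58.5] ((311.2713317871094, 129.1029052734375), (66.61051177978516, 43.26781463623047), 20.772254943847656) [ 0.582 -0.196  0.03 ]
scene bit_box 0.76 [315.9, 202.1, 28.9, 38.3] ((328.1880798339844, 220.79356384277344), (40.516056060791016, 23.658309936523438), 73.3007583618164) [0.37  0.083 0.03 ]
scene bearing 0.98 [170.7, 258.9, 22.7, 28.4] ((183.5, 273.5), (23.0, 25.0), 90.0) [0.53  0.384 0.03 ]
scene big_bolt 0.
[... 1422 characters left out ...]
,  1.55891210e+00,  1.38449312e-05,
        1.09167900e+00, -1.05588277e-01]), 'dq': array([-0.00091982,  0.00020948, -0.00189799,  0.00049015, -0.00099502,
        0.00054183]), 'joint_torque': array([-4.57673823e-04, -6.18006778e+01, -2.61771405e+01, -5.93525851e-05,
        3.78842024e-04, -3.75390232e-05]), 'eef_pos': array([ 0.19770108, -0.5929195 ,  0.24536017]), 'eef_rot': array([8.04007924e-05, 9.87084597e-01, 1.60199848e-01, 1.06040261e-05]), 'contact_force': array([0.27563042, 0.14112343, 0.76618252]), 'moment': array([-0.00697865, -0.00961572, -0.04124345]), 'grip_force': 0.0, 'grip_width': 1.004261136677639}
[[ 0.949  0.316  0.   ]
 [ 0.316 -0.949 -0.   ]
 [-0.     0.    -1.   ]]
```

View pics/top0.png

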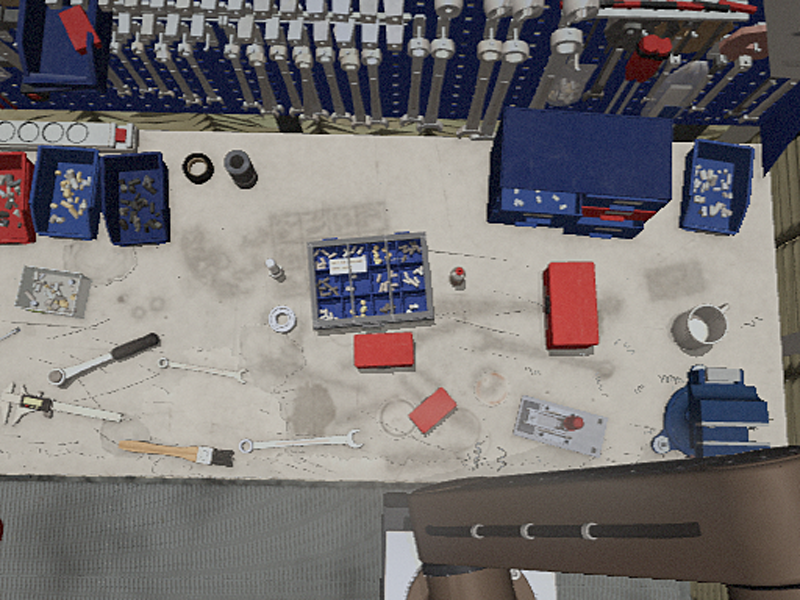

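View pics/scene0.png

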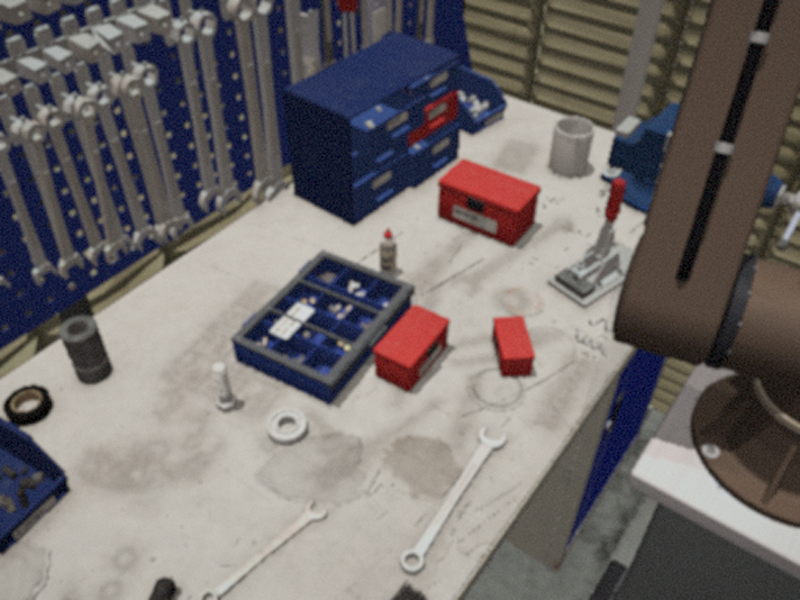

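```bash
python3 - <<'E'
from h import *
im=ctrl.grab_frame("top")[120:290,150:400,::-1]
cv2.imwrite("pics/crop1.png",cv2.resize(im,(800,544),interpolation=cv2.INTER_CUBIC))
for l in("fastener_case","bit_box"):
    for d in ctrl.cut_out("top",l):
        ys,xs=np.nonzero(d["mask"]); h=cv2.convexHull(np.c_[xs,ys].astype(np.int32))
        a=cv2.approxPolyDP(h,4,True)[:,0]; print(l,[(p.tolist(),ray("top",*p,.046 if l[0]=="f" else .058)[:2].round(3).tolist()) for p in a])
        for k in(.046,.058,.08):
            P=np.array([ray("top",x,y,k)[:2] for x,y in h[:,0]],np.float32);print(k,cv2.minAreaRect(P))
E
```

```text
fastener_case [([276, 203], [0.552, 0.08]), ([201, 209], [0.529, 0.302]), ([196, 157], [0.688, 0.323]), ([212, 151], [0.707, 0.276]), ([271, 148], [0.721, 0.097])]
0.046 ((0.6228533387184143, 0.20069025456905365), (0.18285788595676422, 0.23782405257225037), 5.49048376083374)
0.058 ((0.6202601790428162, 0.2001996487379074), (0.18133173882961273, 0.23583917319774628), 5.4904632568359375)
0.08 ((0.6155059933662415, 0.19930021464824677), (0.17853383719921112, 0.2322002351284027), 5.490477561950684)
bit_box [([376, 222], [0.499, -0.215]), ([349, 221], [0.501, -0.135]), ([347, 174], [0.642, -0.131]), ([352, 168], [0.661, -0.146]), ([379, 170], [0.656, -0.227]), ([382, 218], [0.512, -0.233])]
0.046 ((0.5793913006782532, -0.18459731340408325), (0.17030082643032074, 0.10305781662464142), 1.2412363290786743)
0.058 ((0.5771608352661133, -0.18187230825424194), (0.16887953877449036, 0.10219770669937134), 1.2412270307540894)
0.08 ((0.5730717182159424, -0.17687654495239258), (0.16627375781536102, 0.10062085837125778), 1.2412865161895752)
bit_box [([291, 257], [0.392, 0.035]), ([271, 276], [0.336, 0
[... 177 characters left out ...]
219)
0.058 ((0.37757793068885803, 0.07729390263557434), (0.04800758138298988, 0.08420746773481369), 39.317665100097656)
0.08 ((0.3765682578086853, 0.0782909020781517), (0.04726682975888252, 0.08290816843509674), 39.31768035888672)
bit_box [([264, 232], [0.463, 0.114]), ([229, 236], [0.449, 0.216]), ([226, 214], [0.514, 0.227]), ([262, 212], [0.522, 0.121])]
0.046 ((0.4866112470626831, 0.17108075320720673), (0.06831834465265274, 0.11280916631221771), 3.6987650394439697)
0.058 ((0.4851551055908203, 0.17083726823329926), (0.06774814426898956, 0.11186766624450684), 3.6987671852111816)
0.08 ((0.4824855923652649, 0.17039090394973755), (0.06670281291007996, 0.11014159023761749), 3.6987807750701904)
```

View pics/crop1.png

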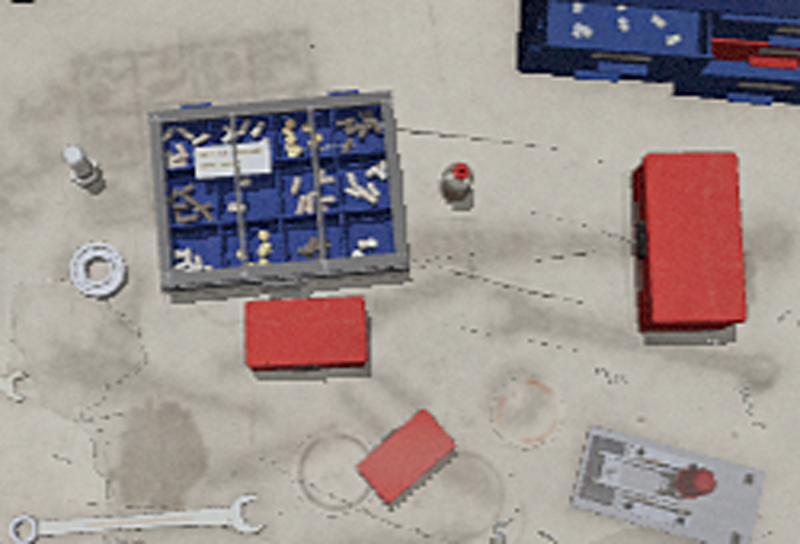

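The candidates for the bit box, in top0 pixels, are the red box in front of the case (384,350), the small red one (433,410) and the big red one (571,305). The crop confirms that the one at (384,350) is middle-sized, 112×67 mm, and stands in front of the case. The scene view shows it at (411,347), with the bearing (288,427), bolt (223,385) and oiler (388,252) clear of the push path. The case yaw is about 5.6°. I'll start with the turn and the transit.

Emit:
{"api": "send_rows", "payload": {"deltas": [{"turn": 0.112}, {"turn": 0.112}, {"tx": 0.026, "ty": -0.028}, {"tx": 0.026, "ty": -0.028}, {"tx": 0.026, "ty": -0.028}, {"tx": 0.026, "ty": -0.028}, {"tx": 0.026, "ty": -0.028}, {"tx": 0.026, "ty": -0.028}, {"tx": 0.026, "ty": -0.028}, {"tx": 0.026, "ty": -0.028}], "fingers": 0}}

```text
invalid input
```

Emit:
{"api": "send_rows", "payload": {"deltas": [{"tx": 0.026, "ty": -0.028}, {"tx": 0.026, "ty": -0.028}, {"tx": 0.026, "ty": -0.028}, {"tx": 0.026, "ty": -0.028}, {"tx": 0.026, "ty": -0.028}, {"tx": 0.002, "ty": -0.04}, {"tx": 0.002, "ty": -0.04}, {"tx": 0.002, "ty": -0.04}, {"tx": 0.002, "ty": -0.04}, {"tx": 0.002, "ty": -0.04}]}}

```text
invalid input
```

```bash
python3 - <<'E'
from h import *
o=ctrl.observe();r=rot(o)
print(o["time_s"],o["eef_pos"],np.degrees(np.arctan2(r[1,0],r[0,0])),r[:,2],o["grip_width"],ctrl.tip_extent)
print(r.T@(np.array([.475,.276,.1])-o["eef_pos"]))
E
```

```text
0.75 [ 0.19767188 -0.59293051  0.24532867] 18.43395932988663 [ 4.03220076e-05 -9.38849769e-05 -9.99999995e-01] 1.0011823047659758 0.014
[ 0.53786255 -0.73666509  0.14525827]
```

Emit:
{"api": "send_rows", "payload": {"deltas": [{"tx": 0, "ty": 0, "tz": 0, "turn": 0.112}, {"tx": 0, "ty": 0, "tz": 0, "turn": 0.112}, {"tx": 0.026, "ty": -0.028, "tz": 0, "turn": 0}, {"tx": 0.026, "ty": -0.028, "tz": 0, "turn": 0}, {"tx": 0.026, "ty": -0.028, "tz": 0, "turn": 0}, {"tx": 0.026, "ty": -0.028, "tz": 0, "turn": 0}, {"tx": 0.026, "ty": -0.028, "tz": 0, "turn": 0}, {"tx": 0.026, "ty": -0.028, "tz": 0, "turn": 0}, {"tx": 0.026, "ty": -0.028, "tz": 0, "turn": 0}, {"tx": 0.026, "ty": -0.028, "tz": 0, "turn": 0}], "fingers": 0}}

```text
time_s: 1.58
eef_pos: [0.3836, -0.3481, 0.2455]
eef_rot: [0.0, 0.999, 0.049, 0.0]
contact_force: [1.3, 0.3, 0.3]
grip_width: 0.0
grip_force: 0.0
```

Emit:
{"api": "send_rows", "payload": {"deltas": [{"tx": 0.026, "ty": -0.028, "tz": 0, "turn": 0}, {"tx": 0.026, "ty": -0.028, "tz": 0, "turn": 0}, {"tx": 0.026, "ty": -0.028, "tz": 0, "turn": 0}, {"tx": 0.02, "ty": -0.036, "tz": 0, "turn": 0}, {"tx": 0.01, "ty": -0.04, "tz": 0, "turn": 0}, {"tx": 0.002, "ty": -0.04, "tz": 0, "turn": 0}, {"tx": 0.002, "ty": -0.04, "tz": 0, "turn": 0}, {"tx": 0.002, "ty": -0.04, "tz": 0, "turn": 0}, {"tx": 0.002, "ty": -0.04, "tz": 0, "turn": 0}, {"tx": 0.002, "ty": -0.04, "tz": 0, "turn": 0}]}}

```text
time_s: 2.42
eef_pos: [0.4647, 0.0219, 0.2455]
eef_rot: [0.0, 0.999, 0.049, 0.0]
contact_force: [0.3, -0.9, -0.9]
grip_width: -0.001
grip_force: 0.0
```

```bash
python3 - <<'E'
from h import *
o=ctrl.observe();r=rot(o)
print(o["time_s"],o["eef_pos"],np.degrees(np.arctan2(r[1,0],r[0,0])))
print(r.T@(np.array([.475,.276,.036])-o["eef_pos"]))
E
```

```text
2.4167 [0.46468089 0.02194359 0.24551919] 5.592991315397865
[ 0.03490394 -0.25187996  0.20949376]
```

Emit:
{"api": "send_rows", "payload": {"deltas": [{"tx": 0.005, "ty": -0.036, "tz": 0, "turn": 0}, {"tx": 0.005, "ty": -0.036, "tz": 0, "turn": 0}, {"tx": 0.005, "ty": -0.036, "tz": 0, "turn": 0}, {"tx": 0.005, "ty": -0.036, "tz": 0, "turn": 0}, {"tx": 0.005, "ty": -0.036, "tz": 0, "turn": 0}, {"tx": 0.005, "ty": -0.036, "tz": 0, "turn": 0}, {"tx": 0.005, "ty": -0.036, "tz": 0, "turn": 0}, {"tx": 0, "ty": 0, "tz": 0.035, "turn": 0}, {"tx": 0, "ty": 0, "tz": 0.035, "turn": 0}, {"tx": 0, "ty": 0, "tz": 0.035, "turn": 0}]}}

```text
time_s: 3.25
eef_pos: [0.4751, 0.2752, 0.1394]
eef_rot: [-0.0, 0.999, 0.05, 0.001]
contact_force: [0.7, 0.1, -1.1]
grip_width: 0.003
grip_force: 0.0
```

Emit:
{"api": "send_rows", "payload": {"deltas": [{"tx": 0, "ty": 0, "tz": 0.035, "turn": 0}, {"tx": 0, "ty": 0, "tz": 0.035, "turn": 0}, {"tx": 0, "ty": 0, "tz": 0.03, "turn": 0}, {"tx": 0, "ty": 0, "tz": 0.0, "turn": 0}]}}

```text
time_s: 3.58
eef_pos: [0.4733, 0.2734, 0.0356]
eef_rot: [0.001, 0.999, 0.049, -0.004]
contact_force: [-1.1, -1.2, -0.6]
grip_width: -0.003
grip_force: 0.0
```

```bash
python3 - <<'E'
from h import *
o=ctrl.observe();r=rot(o)
print(o["time_s"],o["eef_pos"],o["contact_force"])
B=np.array([.485,.171,.04]);print("box rel in tool",r.T@(B-o["eef_pos"]))
im=ctrl.grab_frame("scene")[150:300,130:330,::-1];cv2.imwrite("pics/s2.png",cv2.resize(im,(800,600),interpolation=cv2.INTER_CUBIC))
E
```

```text
3.5833 [0.4733144  0.27336969 0.03557104] [-1.14374019 -1.15813787 -0.62845311]
box rel in tool [ 0.00161717  0.10303166 -0.00419335]
```

View pics/s2.png

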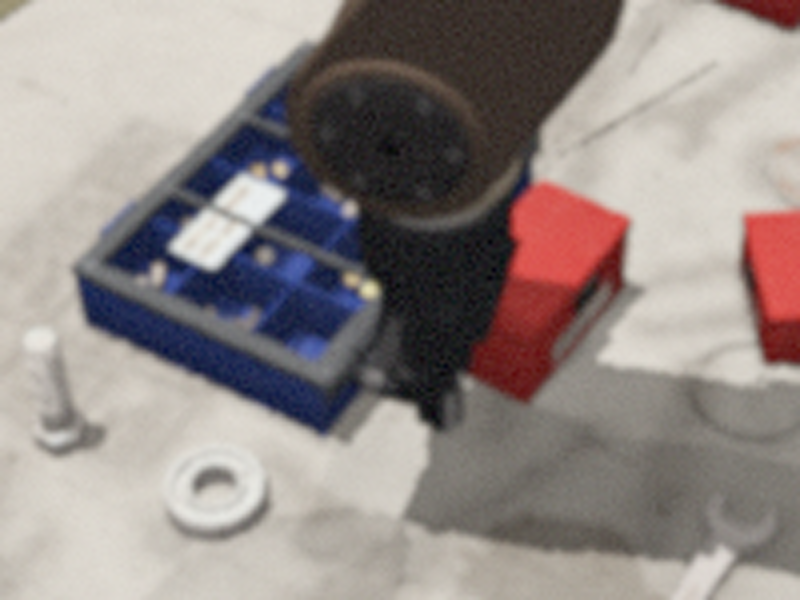

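The shut fingers are at crop pixel (440,400), left of the box end at (510,340). The path is clear, so I'll push along tool +y.

Emit:
{"api": "send_rows", "payload": {"deltas": [{"tx": 0.002, "ty": 0.01, "tz": 0, "turn": 0}, {"tx": 0, "ty": 0.01, "tz": 0, "turn": 0}, {"tx": 0, "ty": 0.004, "tz": 0, "turn": 0}, {"tx": 0, "ty": 0.004, "tz": 0, "turn": 0}, {"tx": 0, "ty": 0.004, "tz": 0, "turn": 0}, {"tx": 0, "ty": 0.004, "tz": 0, "turn": 0}, {"tx": 0, "ty": 0.004, "tz": 0, "turn": 0}, {"tx": 0, "ty": 0.005, "tz": 0, "turn": 0}, {"tx": 0, "ty": 0.005, "tz": 0, "turn": 0}, {"tx": 0, "ty": 0.005, "tz": 0, "turn": 0}]}}

```text
time_s: 4.47
eef_pos: [0.4828, 0.2196, 0.0405]
eef_rot: [-0.0, 0.999, 0.049, 0.0]
contact_force: [0.4, 3.6, 3.2]
grip_width: -0.0
grip_force: 2.4
```

Emit:
{"api": "send_rows", "payload": {"deltas": [{"tx": 0, "ty": 0.007, "tz": 0, "turn": 0}, {"tx": 0, "ty": 0.007, "tz": 0, "turn": 0}, {"tx": 0, "ty": 0.007, "tz": 0, "turn": 0}, {"tx": 0, "ty": 0.007, "tz": 0, "turn": 0}, {"tx": 0, "ty": 0.007, "tz": 0, "turn": 0}, {"tx": 0, "ty": 0.007, "tz": 0, "turn": 0}, {"tx": 0, "ty": 0.007, "tz": 0, "turn": 0}, {"tx": 0, "ty": 0.007, "tz": 0, "turn": 0}, {"tx": 0, "ty": 0.007, "tz": 0, "turn": 0}, {"tx": 0, "ty": 0.007, "tz": 0, "turn": 0}]}}

```text
time_s: 5.3
eef_pos: [0.4895, 0.1494, 0.0403]
eef_rot: [0.0, 0.999, 0.049, -0.0]
contact_force: [0.1, 4.3, 3.3]
grip_width: 0.002
grip_force: 2.6
```

```bash
cat >> h.py <<'E'
C=np.array([.6228,.2007]);YAW=np.radians(5.6)
def box():
    o=ctrl.observe();print(o["time_s"],o["eef_pos"].round(4),o["contact_force"].round(1))
    for c in("top","scene"):
        ctrl.grab_frame(c)
        for d in ctrl.cut_out(c,"bit_box"):
            ys,xs=np.nonzero(d["mask"]); h=cv2.convexHull(np.c_[xs,ys].astype(np.int32))
            P=np.array([ray(c,x,y,.058)[:2] for x,y in h[:,0]],np.float32);m=cv2.minAreaRect(P);e=np.array(m[0])-C
            print(c,round(d["p"],2),np.round(m[0],3),np.round(m[1],3),round(m[2],1),"case",(e@[np.cos(YAW),np.sin(YAW)]).round(3),(e@[-np.sin(YAW),np.cos(YAW)]).round(3))
E
python3 -c "
from h import *
box()"
```

```text
5.3 [0.4895 0.1494 0.0403] [0.1 4.3 3.3]
top 0.78 [ 0.58  -0.182] [0.169 0.103] 1.8 case -0.08 -0.377
top 0.5 [0.507 0.041] [0.05  0.035] 1.2 case -0.13 -0.147
top 0.23 [0.621 0.2  ] [0.173 0.23 ] 6.6 case -0.002 -0.001
scene 0.94 [0.359 0.108] [0.053 0.114] 41.4 case -0.271 -0.066
scene 0.82 [0.461 0.1  ] [0.054 0.157] 17.1 case -0.171 -0.085
scene 0.7 [0.625 0.398] [0.025 0.087] 53.7 case 0.021 0.196
scene 0.64 [ 0.536 -0.169] [0.125 0.193] 9.3 case -0.123 -0.36
```

Emit:
{"api": "send_rows", "payload": {"deltas": [{"tx": 0, "ty": 0.007, "tz": 0, "turn": 0}, {"tx": 0, "ty": 0.007, "tz": 0, "turn": 0}, {"tx": 0, "ty": 0.007, "tz": 0, "turn": 0}, {"tx": 0, "ty": 0.007, "tz": 0, "turn": 0}, {"tx": 0, "ty": 0.007, "tz": 0, "turn": 0}, {"tx": 0, "ty": 0.007, "tz": 0, "turn": 0}, {"tx": 0, "ty": 0.007, "tz": 0, "turn": 0}, {"tx": 0, "ty": 0.006, "tz": 0, "turn": 0}, {"tx": 0, "ty": 0.004, "tz": 0, "turn": 0}, {"tx": 0, "ty": 0.002, "tz": 0, "turn": 0}]}}

```text
time_s: 6.33
eef_pos: [0.4956, 0.0887, 0.0403]
eef_rot: [0.0, 0.999, 0.049, -0.0]
contact_force: [-0.8, 2.0, -0.4]
grip_width: 0.0
grip_force: 1.0
```

Emit:
{"api": "send_rows", "payload": {"deltas": [{"tx": 0, "ty": -0.01, "tz": 0, "turn": 0}, {"tx": 0, "ty": -0.02, "tz": 0, "turn": 0}, {"tx": -0.01, "ty": -0.02, "tz": -0.04, "turn": 0}, {"tx": 0, "ty": 0, "tz": -0.04, "turn": 0}, {"tx": -0.02, "ty": -0.04, "tz": -0.04, "turn": 0}, {"tx": -0.02, "ty": -0.04, "tz": -0.04, "turn": 0}, {"tx": 0, "ty": -0.04, "tz": -0.04, "turn": 0}, {"tx": 0, "ty": -0.04, "tz": 0, "turn": 0}, {"tx": 0, "ty": -0.04, "tz": 0, "turn": 0}, {"tx": 0, "ty": 0, "tz": 0, "turn": 0}]}}

```text
time_s: 7.17
eef_pos: [0.4368, 0.3038, 0.2025]
eef_rot: [-0.001, 0.999, 0.051, 0.001]
contact_force: [-0.2, -0.7, -0.1]
grip_width: -0.0
grip_force: 0.0
```

```bash
python3 - <<'E'
from h import *
box()
im=ctrl.grab_frame("top")
cv2.imwrite("pics/t3.png",cv2.resize(im[120:290,150:400,::-1],(800,544),interpolation=cv2.INTER_CUBIC))
for d in ctrl.cut_out("top","lid_lip")[:2]: 
    ys,xs=np.nonzero(d["mask"]); h=cv2.convexHull(np.c_[xs,ys].astype(np.int32))
    P=np.array([ray("top",x,y,.046)[:2] for x,y in h[:,0]],np.float32);print(d["p"],d["rect"],cv2.minAreaRect(P))
E
```

```text
7.1667 [0.4368 0.3038 0.2025] [-0.2 -0.7 -0.1]
top 0.72 [ 0.58  -0.182] [0.168 0.102] 2.0 case -0.08 -0.376
top 0.71 [0.378 0.078] [0.048 0.083] 41.2 case -0.256 -0.098
top 0.62 [0.503 0.02 ] [0.068 0.113] 5.5 case -0.137 -0.169
scene 0.94 [0.485 0.045] [0.081 0.161] 6.0 case -0.152 -0.141
scene 0.94 [0.358 0.107] [0.053 0.114] 39.9 case -0.273 -0.067
scene 0.85 [ 0.554 -0.163] [0.169 0.186] 3.3 case -0.104 -0.355
0.9 [197.4, 146.7, 79.1, 63.5] ((0.6204732060432434, 0.20035794377326965), (0.17836612462997437, 0.2311926931142807), 6.400142669677734)
```

View pics/t3.png

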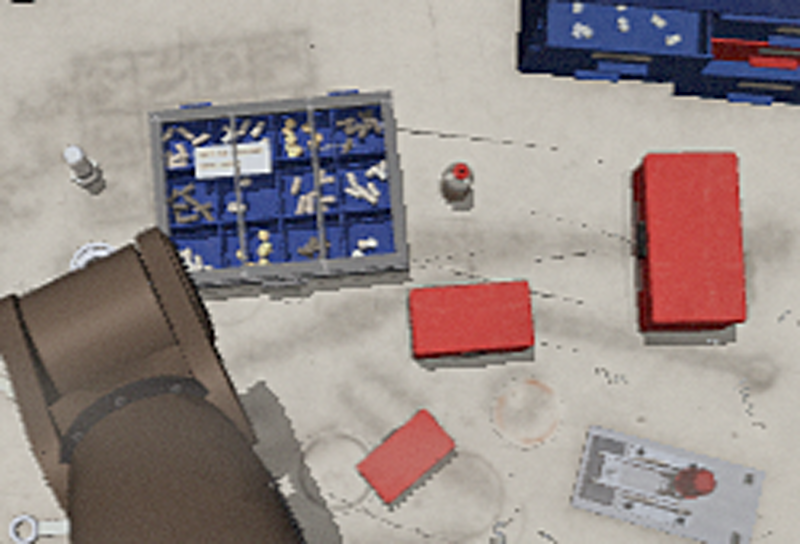

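The box now stands clear at case y ≈ -0.169, at crop pixel (470,318), flat and parallel. Next I'll set the fingers to straddle the 44 mm lip and probe the lid's front edge.

Emit:
{"api": "send_rows", "payload": {"deltas": [{"tx": 0.0214, "ty": 0.0305, "tz": 0, "turn": -0.008}, {"tx": 0.0214, "ty": 0.0305, "tz": 0, "turn": 0}, {"tx": 0.0213, "ty": 0.0305, "tz": 0, "turn": 0}, {"tx": 0.0213, "ty": 0.0306, "tz": 0, "turn": 0}, {"tx": 0, "ty": 0, "tz": 0.032, "turn": 0}, {"tx": 0, "ty": 0, "tz": 0.032, "turn": 0}, {"tx": 0, "ty": 0, "tz": 0.032, "turn": 0}, {"tx": 0, "ty": 0, "tz": 0.031, "turn": 0}, {"tx": 0, "ty": 0, "tz": 0, "turn": 0}, {"tx": 0, "ty": 0, "tz": 0, "turn": 0}], "fingers": 0.62, "grip_force": 20}}

```text
time_s: 8.3
eef_pos: [0.5353, 0.1844, 0.0741]
eef_rot: [0.0, 0.999, 0.052, -0.001]
contact_force: [0.2, -0.1, 0.4]
grip_width: 0.622
grip_force: 0.0
```

```bash
python3 - <<'E'
from h import *
o=ctrl.observe();r=rot(o)
print(o["time_s"],o["eef_pos"],np.degrees(np.arctan2(r[1,0],r[0,0])),o["grip_width"],o["contact_force"])
im=ctrl.grab_frame("scene")[150:270,150:310,::-1];cv2.imwrite("pics/s4.png",cv2.resize(im,(800,600),interpolation=cv2.INTER_CUBIC))
E
```

```text
8.3 [0.53527149 0.18441069 0.0740713 ] 5.977732983180875 0.6215118256664559 [ 0.19062114 -0.14045167  0.3845094 ]
```

View pics/s4.png

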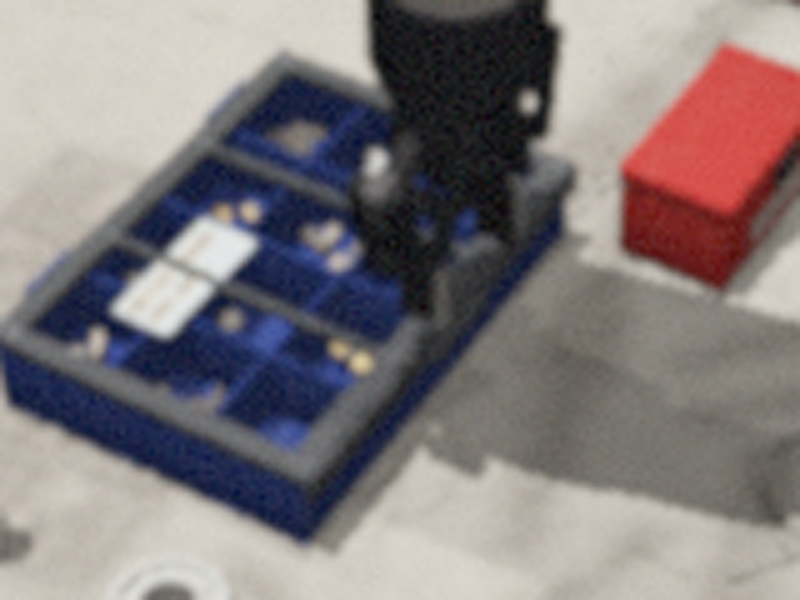

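The fingertips are at crop pixels (425,310) and (515,240), just over the front frame and about 7 mm to the right of the middle. I'll correct that and probe downward.

Emit:
{"api": "send_rows", "payload": {"deltas": [{"tx": 0, "ty": -0.007, "tz": 0.008, "turn": 0}, {"tx": 0, "ty": 0, "tz": 0.003, "turn": 0}, {"tx": 0, "ty": 0, "tz": 0.0, "turn": 0}]}}

```text
time_s: 8.6
eef_pos: [0.5349, 0.1928, 0.0642]
eef_rot: [-0.0, 0.999, 0.053, 0.0]
contact_force: [0.7, 0.0, 0.3]
grip_width: 0.621
grip_force: 0.0
```

Emit:
{"api": "send_rows", "payload": {"deltas": [{"tx": 0, "ty": 0, "tz": 0.002, "turn": 0}, {"tx": 0, "ty": 0, "tz": 0.002, "turn": 0}, {"tx": 0, "ty": 0, "tz": 0.0, "turn": 0}]}}

```text
time_s: 8.85
eef_pos: [0.5348, 0.1924, 0.0596]
eef_rot: [0.0, 0.999, 0.053, 0.0]
contact_force: [-1.2, -0.1, 0.1]
grip_width: 0.622
grip_force: 0.0
```

Emit:
{"api": "send_rows", "payload": {"deltas": [{"tx": 0, "ty": 0, "tz": 0.002, "turn": 0}, {"tx": 0, "ty": 0, "tz": 0.0, "turn": 0}]}}

```text
time_s: 9.02
eef_pos: [0.5349, 0.1923, 0.0575]
eef_rot: [0.0, 0.999, 0.053, 0.0]
contact_force: [-0.2, -0.0, -0.3]
grip_width: 0.615
grip_force: 0.0
```

Emit:
{"api": "send_rows", "payload": {"deltas": [{"tx": 0, "ty": 0, "tz": 0.0015, "turn": 0}, {"tx": 0, "ty": 0, "tz": 0.0, "turn": 0}]}}

```text
time_s: 9.18
eef_pos: [0.535, 0.1924, 0.0571]
eef_rot: [-0.0, 0.999, 0.053, 0.0]
contact_force: [-3.6, -1.6, 13.2]
grip_width: 0.619
grip_force: 6.4
```

Emit:
{"api": "send_rows", "payload": {"deltas": [{"tx": 0, "ty": 0, "tz": 0.0015, "turn": 0}, {"tx": 0, "ty": 0, "tz": 0.0, "turn": 0}]}}

```text
time_s: 9.35
eef_pos: [0.5351, 0.1924, 0.0567]
eef_rot: [-0.0, 0.999, 0.053, 0.001]
contact_force: [-8.0, -2.4, 26.1]
grip_width: 0.625
grip_force: 13.2
```

Emit:
{"api": "send_rows", "payload": {"deltas": [{"tx": 0, "ty": 0, "tz": 0.0015, "turn": 0}, {"tx": 0, "ty": 0, "tz": 0.0, "turn": 0}]}}

```text
time_s: 9.52
eef_pos: [0.5352, 0.1924, 0.0563]
eef_rot: [-0.0, 0.999, 0.053, 0.001]
contact_force: [-11.0, -3.0, 39.8]
grip_width: 0.618
grip_force: 20.1
```

Emit:
{"api": "send_rows", "payload": {"deltas": [{"tx": 0, "ty": 0.001, "tz": -0.01, "turn": 0}, {"tx": -0.012, "ty": 0, "tz": 0, "turn": 0}, {"tx": -0.011, "ty": 0, "tz": 0, "turn": 0}, {"tx": 0, "ty": 0, "tz": 0.0075, "turn": 0}, {"tx": 0, "ty": 0, "tz": 0.0072, "turn": 0}, {"tx": 0.005, "ty": 0, "tz": 0, "turn": 0}, {"tx": 0.003, "ty": 0, "tz": 0, "turn": 0}, {"tx": 0, "ty": 0, "tz": 0, "turn": 0}]}}

```text
time_s: 10.18
eef_pos: [0.5213, 0.1899, 0.0481]
eef_rot: [0.0, 0.999, 0.053, 0.0]
contact_force: [0.7, 0.4, -0.3]
grip_width: 0.615
grip_force: 0.0
```

Emit:
{"api": "send_rows", "payload": {"deltas": [{"tx": 0.002, "ty": 0, "tz": 0, "turn": 0}, {"tx": 0, "ty": 0, "tz": 0, "turn": 0}]}}

```text
time_s: 10.35
eef_pos: [0.5226, 0.19, 0.0485]
eef_rot: [0.0, 0.999, 0.053, 0.0]
contact_force: [0.0, 0.3, 0.2]
grip_width: 0.612
grip_force: 0.0
```

Emit:
{"api": "send_rows", "payload": {"deltas": [{"tx": 0.002, "ty": 0, "tz": 0, "turn": 0}, {"tx": 0, "ty": 0, "tz": 0, "turn": 0}]}}

```text
time_s: 10.52
eef_pos: [0.5243, 0.1902, 0.0486]
eef_rot: [0.0, 0.999, 0.053, 0.0]
contact_force: [-0.0, -0.1, -0.5]
grip_width: 0.625
grip_force: 0.0
```

Emit:
{"api": "send_rows", "payload": {"deltas": [{"tx": 0.002, "ty": 0, "tz": 0, "turn": 0}, {"tx": 0, "ty": 0, "tz": 0, "turn": 0}]}}

```text
time_s: 10.68
eef_pos: [0.5247, 0.1903, 0.0484]
eef_rot: [0.0, 0.999, 0.053, -0.002]
contact_force: [-6.3, -0.3, 4.5]
grip_width: 0.622
grip_force: 3.4
```

Emit:
{"api": "send_rows", "payload": {"deltas": [{"tx": 0.001, "ty": 0, "tz": 0, "turn": 0}, {"tx": 0, "ty": 0, "tz": 0, "turn": 0}]}}

```text
time_s: 10.85
eef_pos: [0.5248, 0.1903, 0.0483]
eef_rot: [0.0, 0.999, 0.053, -0.003]
contact_force: [-10.9, -0.3, 6.4]
grip_width: 0.621
grip_force: 5.3
```

Emit:
{"api": "send_rows", "payload": {"deltas": [{"tx": 0.001, "ty": 0, "tz": 0, "turn": 0}, {"tx": 0, "ty": 0, "tz": 0, "turn": 0}]}}

```text
time_s: 11.02
eef_pos: [0.5249, 0.1903, 0.0482]
eef_rot: [0.001, 0.999, 0.053, -0.004]
contact_force: [-14.0, -1.8, 7.6]
grip_width: 0.616
grip_force: 7.3
```

Emit:
{"api": "send_rows", "payload": {"deltas": [{"tx": -0.003, "ty": 0, "tz": 0, "turn": 0}, {"tx": 0, "ty": 0, "tz": 0, "turn": 0}, {"tx": 0, "ty": 0, "tz": 0, "turn": 0}, {"tx": 0, "ty": 0, "tz": 0, "turn": 0}, {"tx": 0, "ty": 0, "tz": 0, "turn": 0}], "fingers": 0.42, "grip_force": 30}}

```text
time_s: 11.43
eef_pos: [0.5243, 0.1905, 0.0487]
eef_rot: [0.0, 0.999, 0.053, -0.001]
contact_force: [-5.2, 3.2, 6.0]
grip_width: 0.481
grip_force: 29.7
```

The stop at 0.48 with 30 N means the lip rib is held between the pads. I'll work out the arc steps about the hinge.

```bash
python3 - <<'E'
import numpy as np
t=np.r_[np.arange(0,.2,.025),np.arange(.2,1.87,.05)]
b=.0015*np.sin(t)
x=-(.1725+b)*np.cos(t)-.0065*np.sin(t);z=(.1725+b)*np.sin(t)-.0065*np.cos(t)
for i in range(len(t)-1): print(round(t[i+1],3),round(x[i+1]-x[i],4),round(-(z[i+1]-z[i]),4),end=" | ")
E
```

```text
0.025 -0.0001 -0.0043 | 0.05 -0.0 -0.0043 | 0.075 0.0001 -0.0043 | 0.1 0.0002 -0.0043 | 0.125 0.0003 -0.0043 | 0.15 0.0004 -0.0043 | 0.175 0.0005 -0.0043 | 0.2 0.0006 -0.0043 | 0.25 0.0015 -0.0085 | 0.3 0.002 -0.0084 | 0.35 0.0024 -0.0083 | 0.4 0.0028 -0.0082 | 0.45 0.0032 -0.008 | 0.5 0.0036 -0.0079 | 0.55 0.004 -0.0077 | 0.6 0.0044 -0.0075 | 0.65 0.0048 -0.0073 | 0.7 0.0051 -0.007 | 0.75 0.0055 -0.0067 | 0.8 0.0058 -0.0065 | 0.85 0.0061 -0.0062 | 0.9 0.0064 -0.0059 | 0.95 0.0067 -0.0055 | 1.0 0.007 -0.0052 | 1.05 0.0072 -0.0048 | 1.1 0.0075 -0.0045 | 1.15 0.0077 -0.0041 | 1.2 0.0079 -0.0037 | 1.25 0.0081 -0.0033 | 1.3 0.0082 -0.0029 | 1.35 0.0084 -0.0024 | 1.4 0.0085 -0.002 | 1.45 0.0086 -0.0016 | 1.5 0.0086 -0.0012 | 1.55 0.0087 -0.0007 | 1.6 0.0087 -0.0003 | 1.65 0.0087 0.0002 | 1.7 0.0087 0.0006 | 1.75 0.0086 0.001 | 1.8 0.0086 0.0015 | 1.85 0.0085 0.0019 |
```

Emit:
{"api": "send_rows", "payload": {"deltas": [{"tx": 0, "ty": 0, "tz": -0.004, "turn": 0}, {"tx": 0, "ty": 0, "tz": -0.0044, "turn": 0}, {"tx": 0, "ty": 0, "tz": -0.0043, "turn": 0}, {"tx": 0.0002, "ty": 0, "tz": -0.0044, "turn": 0}, {"tx": 0, "ty": 0, "tz": 0, "turn": 0}]}}

```text
time_s: 11.85
eef_pos: [0.5245, 0.1905, 0.066]
eef_rot: [-0.0, 0.999, 0.053, -0.001]
contact_force: [-4.7, 3.2, -1.1]
grip_width: 0.477
grip_force: 30.6
```

Lifting carries the lid's weight (fz dropped to -1.1 N) and the grip holds. I'll carry on along the arc.

Emit:
{"api": "send_rows", "payload": {"deltas": [{"tx": 0.0003, "ty": 0, "tz": -0.0043, "turn": 0}, {"tx": 0.0004, "ty": 0, "tz": -0.0043, "turn": 0}, {"tx": 0.0005, "ty": 0, "tz": -0.0043, "turn": 0}, {"tx": 0.0006, "ty": 0, "tz": -0.0043, "turn": 0}, {"tx": 0.0015, "ty": 0, "tz": -0.0085, "turn": 0}, {"tx": 0.002, "ty": 0, "tz": -0.0084, "turn": 0}, {"tx": 0.0024, "ty": 0, "tz": -0.0083, "turn": 0}, {"tx": 0.0028, "ty": 0, "tz": -0.0082, "turn": 0}]}}

```text
time_s: 12.52
eef_pos: [0.5351, 0.1917, 0.1166]
eef_rot: [-0.0, 0.999, 0.053, -0.001]
contact_force: [-3.8, 4.2, 0.8]
grip_width: 0.479
grip_force: 30.2
```

```bash
python3 - <<'E'
from h import *
im=ctrl.grab_frame("scene")[130:280,140:340,::-1];cv2.imwrite("pics/s5.png",cv2.resize(im,(800,600),interpolation=cv2.INTER_CUBIC))
E
```

```text
(no output)
```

View pics/s5.png

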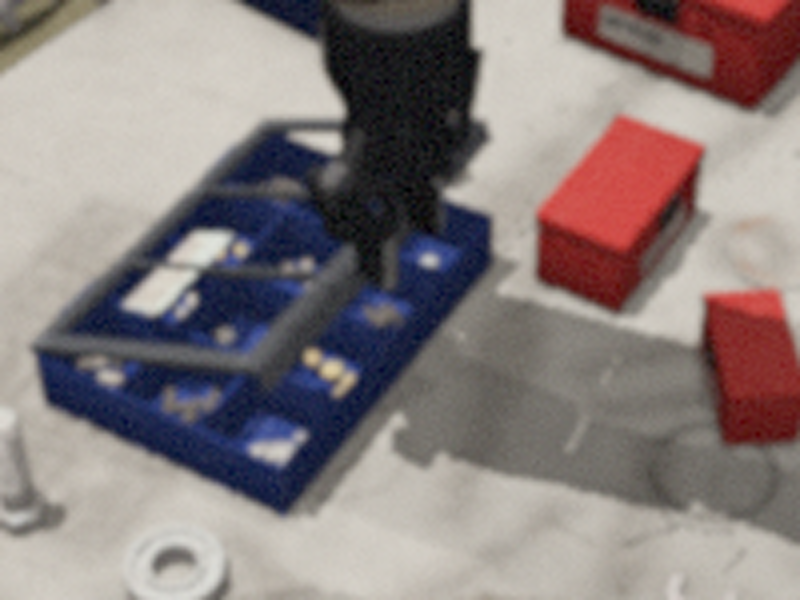

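The lid is clearly up by about 0.4 rad. Its frame front edge is at (310,310) and still held at the fingertip (380,265). The bit box, bearing and bolt haven't moved.

Emit:
{"api": "send_rows", "payload": {"deltas": [{"tx": 0.0032, "ty": 0, "tz": -0.008, "turn": 0}, {"tx": 0.0036, "ty": 0, "tz": -0.0079, "turn": 0}, {"tx": 0.004, "ty": 0, "tz": -0.0077, "turn": 0}, {"tx": 0.0044, "ty": 0, "tz": -0.0075, "turn": 0}, {"tx": 0.0048, "ty": 0, "tz": -0.0073, "turn": 0}, {"tx": 0.0051, "ty": 0, "tz": -0.007, "turn": 0}, {"tx": 0.0055, "ty": 0, "tz": -0.0067, "turn": 0}, {"tx": 0.0058, "ty": 0, "tz": -0.0065, "turn": 0}, {"tx": 0.0061, "ty": 0, "tz": -0.0062, "turn": 0}]}}

```text
time_s: 13.32
eef_pos: [0.5775, 0.1964, 0.1818]
eef_rot: [-0.0, 0.999, 0.053, -0.001]
contact_force: [-5.6, 3.3, 3.7]
grip_width: 0.472
grip_force: 30.0
```

Emit:
{"api": "send_rows", "payload": {"deltas": [{"tx": 0.0064, "ty": 0, "tz": -0.0059, "turn": 0}, {"tx": 0.0067, "ty": 0, "tz": -0.0055, "turn": 0}, {"tx": 0.007, "ty": 0, "tz": -0.0052, "turn": 0}, {"tx": 0.0072, "ty": 0, "tz": -0.0048, "turn": 0}, {"tx": 0.0075, "ty": 0, "tz": -0.0045, "turn": 0}, {"tx": 0.0077, "ty": 0, "tz": -0.0041, "turn": 0}, {"tx": 0.0079, "ty": 0, "tz": -0.0037, "turn": 0}, {"tx": 0.0081, "ty": 0, "tz": -0.0033, "turn": 0}]}}

```text
time_s: 13.98
eef_pos: [0.6364, 0.2029, 0.2192]
eef_rot: [-0.001, 0.999, 0.053, 0.0]
contact_force: [-2.8, 4.5, 3.2]
grip_width: 0.475
grip_force: 32.5
```

Emit:
{"api": "send_rows", "payload": {"deltas": [{"tx": 0.0082, "ty": 0, "tz": -0.0029, "turn": 0}, {"tx": 0.0084, "ty": 0, "tz": -0.0024, "turn": 0}, {"tx": 0.0085, "ty": 0, "tz": -0.002, "turn": 0}, {"tx": 0.0086, "ty": 0, "tz": -0.0016, "turn": 0}, {"tx": 0.0086, "ty": 0, "tz": -0.0012, "turn": 0}, {"tx": 0.0087, "ty": 0, "tz": -0.0007, "turn": 0}, {"tx": 0.0087, "ty": 0, "tz": -0.0003, "turn": 0}]}}

```text
time_s: 14.57
eef_pos: [0.6963, 0.2095, 0.231]
eef_rot: [-0.001, 0.999, 0.053, 0.002]
contact_force: [-2.0, 5.5, 8.1]
grip_width: 0.476
grip_force: 34.8
```

Emit:
{"api": "send_rows", "payload": {"deltas": [{"tx": 0.0087, "ty": 0, "tz": 0.0002, "turn": 0}, {"tx": 0.0087, "ty": 0, "tz": 0.0006, "turn": 0}, {"tx": 0.0086, "ty": 0, "tz": 0.001, "turn": 0}, {"tx": 0.0086, "ty": 0, "tz": 0.0015, "turn": 0}, {"tx": 0.0085, "ty": 0, "tz": 0.0019, "turn": 0}, {"tx": 0, "ty": 0, "tz": 0, "turn": 0}]}}

```text
time_s: 15.07
eef_pos: [0.7407, 0.2144, 0.2268]
eef_rot: [-0.001, 0.999, 0.053, 0.004]
contact_force: [1.2, 6.8, 14.0]
grip_width: 0.478
grip_force: 43.4
```

```bash
python3 - <<'E'
from h import *
im=ctrl.grab_frame("scene")[90:240,140:340,::-1];cv2.imwrite("pics/s6.png",cv2.resize(im,(800,600),interpolation=cv2.INTER_CUBIC))
E
```

```text
(no output)
```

View pics/s6.png

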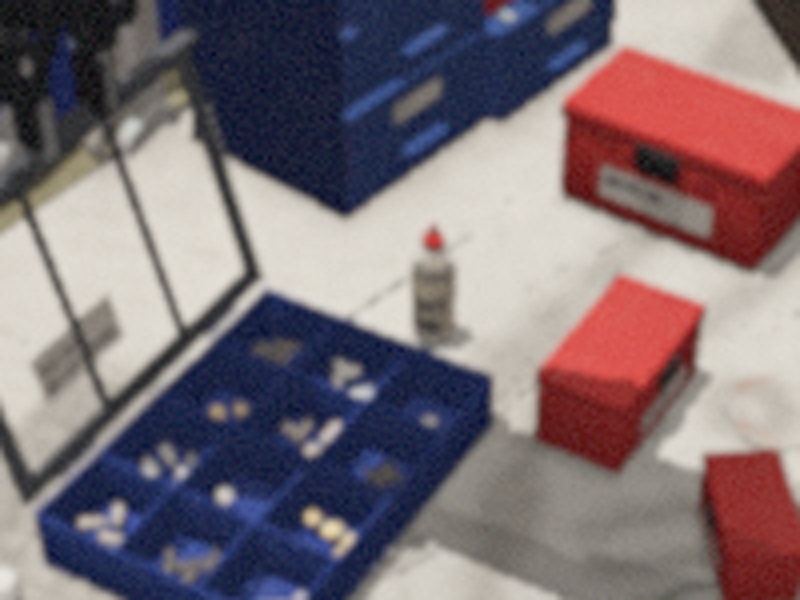

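The lid is past upright, standing behind the tray with its top edge near (100,90), and the fingers hold it. I'll open them and withdraw upward.

Emit:
{"api": "send_rows", "payload": {"deltas": [{"tx": 0, "ty": 0, "tz": 0, "turn": 0}, {"tx": 0, "ty": 0, "tz": 0, "turn": 0}, {"tx": 0, "ty": 0, "tz": -0.004, "turn": 0}, {"tx": 0, "ty": 0, "tz": -0.02, "turn": 0}, {"tx": 0, "ty": 0, "tz": -0.03, "turn": 0}, {"tx": 0, "ty": 0, "tz": -0.03, "turn": 0}, {"tx": -0.03, "ty": 0, "tz": -0.01, "turn": 0}, {"tx": -0.04, "ty": 0, "tz": 0, "turn": 0}, {"tx": -0.04, "ty": 0, "tz": 0, "turn": 0}, {"tx": 0, "ty": 0, "tz": 0, "turn": 0}], "fingers": 0.75}}

```text
time_s: 15.95
eef_pos: [0.6222, 0.2006, 0.3178]
eef_rot: [0.0, 0.999, 0.053, -0.003]
contact_force: [0.3, 0.1, -0.2]
grip_width: 0.749
grip_force: 0.0
```

Emit:
{"api": "send_rows", "payload": {"deltas": [{"tx": 0, "ty": 0, "tz": 0, "turn": 0}, {"tx": 0, "ty": 0, "tz": 0, "turn": 0}, {"tx": 0, "ty": 0, "tz": 0, "turn": 0}, {"tx": 0, "ty": 0, "tz": 0, "turn": 0}, {"tx": 0, "ty": 0, "tz": 0, "turn": 0}, {"tx": 0, "ty": 0, "tz": 0, "turn": 0}, {"tx": 0, "ty": 0, "tz": 0, "turn": 0}, {"tx": 0, "ty": 0, "tz": 0, "turn": 0}]}}

```text
time_s: 16.62
eef_pos: [0.6291, 0.2014, 0.3176]
eef_rot: [0.0, 0.999, 0.053, -0.0]
contact_force: [-0.0, 0.3, -0.3]
grip_width: 0.75
grip_force: 0.0
```

```bash
python3 - <<'E'
from h import *
box()
im=ctrl.grab_frame("scene")[90:300,90:370,::-1];cv2.imwrite("pics/s7.png",cv2.resize(im,(800,600),interpolation=cv2.INTER_CUBIC))
E
```

```text
16.6167 [0.6291 0.2014 0.3176] [-0.   0.3 -0.3]
top 0.92 [ 0.579 -0.181] [0.165 0.104] 4.6 case -0.081 -0.376
top 0.74 [0.503 0.009] [0.066 0.092] 5.0 case -0.138 -0.179
scene 0.83 [0.358 0.107] [0.056 0.115] 41.5 case -0.273 -0.067
scene 0.8 [ 0.571 -0.166] [0.201 0.183] 2.1 case -0.088 -0.36
scene 0.69 [0.485 0.044] [0.082 0.163] 5.8 case -0.152 -0.142
```

View pics/s7.png

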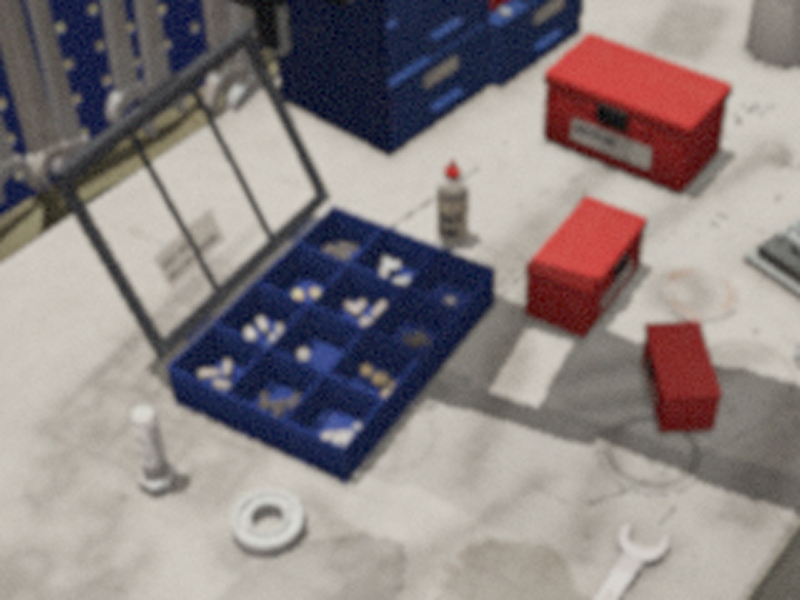

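The lid lies back at its stop (top edge around (160,110)). The bit box stands clear to the right (585,265), the oiler, bolt and bearing are in place, and the arm is free of everything. I'll hand the job in.

```bash
python3 -c "
from station import ctrl
print(ctrl.sign_off())"
```

```text
the job is handed in; nothing more can be done
None
```

I pushed the bit box clear to the right of the case (about 170 mm from its middle by the top camera) and flipped the lid past upright. It lies back at its stop, and the bearing, bolt and oil bottle looked unmoved in the last picture. I lifted the lip by pinching its sides between the fingers, because the tool could not tilt to put a fingertip underneath. The job is handed in at about 17 s, with no verdict returned.

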